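Pin the sprung clamp arm of the tile jig open

ROBOT

A 7-joint arm with a two-finger parallel gripper is mounted at the origin on the work surface; the furniture and walls round the work are solid. World frame = base frame: x ahead of the robot, y to its left, z up, the work surface at z = 0. Lengths are in m, angles in rad, forces in N, time in s.
With the tool pointing down it reaches from about 0.35 to 0.9 m from the base axis. Payload 8.1 kg.
Tool frame: the origin (TCP) lies midway between the tips of the shut fingers; the grasp point (between the pads) lies 19 mm behind it; z points along the fingers, y is the line along which they close (so a half turn about z gives the same grasp; the last joint's range is limited). The gripper opens to 92 mm and grips with 3 to 60 N. Pads are 19 mm wide; open, the fingers measure 130 mm over their backs; the gripper's body (75 mm by 190 mm) begins 47 mm behind the grasp point.
Start: joints at [-1.364, 0.434, 0.025, 1.573, -0.012, 1.134, -0.075], TCP at [0.191, 0.595, 0.227] pointing down, gripper open.
Joint ranges: [-2.62, 2.62], [-0.44, 2.09], [-1.27, 1.32], [0.08, 2.57], [-1.32, 4.46], [0.12, 2], [-2.74, 2.74]. Speed limits (rad/s): [2.22, 2.22, 3.01, 3.01, 3.14, 3.14, 3.14].

INTERFACE

Orientations are given as a unit quaternion [x, y, z, w].
In Python, from bench import * gives the robot as it stands. Calls block until the motion is done:
- move_to(position, orientation): joint-space move of the TCP to a pose.
- servo_line(position, frame=None, vel=0.15): straight line of the TCP; frame=None keeps the orientation; vel is the mean speed in m/s.
- goto_joints(angles): joint-space move.
- set_gripper(opening, newtons=None): finger opening in m; newtons is the grip in N (None keeps the last); returns when the fingers have stopped.
- wait(seconds).
- solve_ik(position, orientation): joint angles nearest the present ones, or None.
- camera(name): name is "scene" or "side" or "wrist"; returns a dict with "color" (400x640x3 uint8, red, green, blue), "intrinsics" (3x3 intrinsics, pixels), "extrinsics" (4x4, takes a point from camera to world coordinates); the wrist camera has in their place "hand_eye" (4x4, takes a point from camera to tool coordinates, whose origin is the TCP and whose axes are the flange's). Camera axes: x right, y up, looking along -z (the intrinsics and any distortion apply to the point x, -y, -z); pixel columns grow to the right and rows downward; lengths in m; the calibration is good to about 2 mm. A picture is of the moment at which its call begins: read the wrist's pose just before it. There is no depth.
A pose or a line that the arm cannot do raises PlanningError and nothing moves.
- finish_job(): hands the job in; it is judged then, once.
Trained networks look in a picture, given as the dict that the camera call returned (one of the last four; its "shot" number tells which), for a name from the list of things; names that differ only in an ending like _2 or _b are one class to them, and where a whole thing is asked for, a point or a joint stands for the part that bears it (a point fixed in the world has none). Each returns a list of dicts, best first, with "p" (0 to 1); they miss things now and then, are a little off and sometimes report something else, mostly with a low value. They report only what shows in the picture. A call takes as long as a camera call. They do not tell look-alikes from the thing itself.
- masks_of(picture, thing): "pixels" (400x640 bool, what is visible of it) and "extent" ([left, top, right, bottom] in pixels, round what is visible of it).
Readings, each from a call of its own:
- get_time(): time.
- get_joint_pos(): joint angles.
- get_qvel(): joint speeds.
- get_joint_efforts(): joint torques, N m.
- get_tcp_pos(): TCP position.
- get_eef_rot(): TCP orientation.
- get_ft_force(): force on the tool from outside, world axes, zero at the start.
- get_torque(): the same for the moment, N m.
- get_gripper_width(): finger opening in m.
- get_finger_force(): force on a finger pad.
Only numpy, scipy, OpenCV 4.12 (cv2) and the standard library are available. Lean on these libraries where they do the work, as an engineer would, in place of code of your own. Each camera call takes 0.05 s, during which the arm holds its last target. There are 200 camera calls.

TASK

Swing the blue sprung arm of the tile jig back against its spring, off the test tile, and lock it open with the red-knobbed stop pin: the pin goes fully down into the brass socket, standing upright on the tile side of the arm, so that the arm rests against it when you let go. Leave the black-knobbed pin in the rack.

Things in the scene. Friction and masses are not known exactly. Their poses are not given: they have to be found in the camera images.
- red_pin: stop pin: steel bar 16 mm across, 112 mm long, its foot tapered to 8 mm over 10 mm, with a red cylindrical knob on top, 29 mm across, 35 mm tall (middle 129 mm above the foot); 0.08 to 0.17 kg. Origin: centre of its foot, z up the pin. It stands in either of the two 25 mm deep holes, 90 mm apart, of a wooden rack 160x60x40 mm, foot 15 mm above the table.
- black_pin: the wrong pin, to be left standing in the rack: same size and shape as the red-knobbed one, but its knob is black. Origin: centre of its foot; z up along the pin.
- pin_socket (a point): floor centre of the jig's brass socket, 12 mm above the table: bore 19 mm, mouth flaring to 39 mm, 52 mm above the floor. z up; x, y along the sides of the plywood board (170 x 200 mm) and turning with it. The arm's hinge post (106 mm tall) is at x -5, y -121 mm in this frame. The dark blue tile (top 19 mm above the table) and the arm's rest are on the -x side; the wound arm is on +x.
- spring_arm (a joint): swing of the blue arm, rad: 0 at rest, wound towards the socket's +x (clockwise from above), stop 0.95, just clear of the pin at 0.6. Flat bar on edge, 10 mm thick, 155 mm long from the hinge, 72 to 98 mm above the table. At rest its centre line crosses y = 0 at x -63 mm (socket frame). Spring: 1 N at rest, 3 N at 0.6, 120 mm from the hinge; it never catches by itself. The held pin can push it.
Things that resemble listed ones, but are neither listed nor needed, are in the scene too. What is shaped like the red_pin but green or purple is not meant.

How it is judged:
At the end, for the whole second after the job is handed in: The red-knobbed pin stands in the brass socket (foot within 12 mm of the socket's axis and within 10 mm of its floor, leaning less than 15 degrees), at rest; the arm is held wound by at least 0.42 rad from its rest; the black-knobbed pin is within 20 mm of where it stood (value of joint spring_arm above 0.42 rad and horizontal distance between red_pin and pin_socket below 0.012 m and z of red_pin in the frame of pin_socket below 0.01 m and angle between red_pin's own z axis and vertical below 0.26 rad and linear speed of red_pin below 0.02 m/s and distance of black_pin from where it was at the start of the episode below 0.02 m); the robot touches nothing.
It fails at once if the black-knobbed pin is pulled out of the rack or knocked about (distance of black_pin from where it was at the start of the episode above 0.02 m).
It also fails if it takes over 40 s, if anything falls off the work surface, if the arm or the gripper's body presses on something with over 40 N, if the wrist force passes 120 N, or if a joint passes its speed limit or range.

## Working session

There is one attempt and no reset: what is moved stays moved. The work goes in short steps, each a Python script; the robot and the scene stay as the last script left them, time stands still between calls to the robot, and variables do not carry over. Pictures are saved under pics/ and viewed, at most 10 in all, crops included, and the job is handed in when it is done.

```bash
mkdir -p pics; ls; cat > h.py <<'E'
from bench import *
import numpy as np, cv2
from scipy.spatial.transform import Rotation as R
def save(c,n): cv2.imwrite('pics/'+n,cv2.cvtColor(c['color'],cv2.COLOR_RGB2BGR))
def ext(c,tcp=None,rot=None):
    if 'extrinsics' in c: return np.array(c['extrinsics'])
    T=np.eye(4);T[:3,:3]=R.from_quat(rot).as_matrix();T[:3,3]=tcp
    return T@np.array(c['hand_eye'])
def ray(c,E,uv):
    K=np.array(c['intrinsics']); d=np.linalg.inv(K)@[uv[0],uv[1],1.]
    d=E[:3,:3]@np.array([d[0],-d[1],-d[2]]); return E[:3,3],d/np.linalg.norm(d)
def onz(c,E,uv,z):
    o,d=ray(c,E,uv); return o+d*(z-o[2])/d[2]
def proj(c,E,P):
    p=np.linalg.inv(E)@np.r_[P,1]; q=np.array(c['intrinsics'])@[p[0],-p[1],-p[2]]; return q[:2]/q[2]
def tri(rays):
    A=np.zeros((3,3));b=np.zeros(3)
    for o,d in rays:
        M=np.eye(3)-np.outer(d,d);A+=M;b+=M@o
    x=np.linalg.solve(A,b); return x,[np.linalg.norm(np.cross(x-o,d)) for o,d in rays]
E
python3 - <<'E'
from h import *
ims=[]
for n in ('scene','side'):
    c=camera(n); ims.append(c['color']); save(c,n+'.png')
    print(n,[k for k in c if k not in('color',)],np.round(c['extrinsics'],3).tolist())
    for t in ('red_pin','pin_socket','spring_arm'):
        for m in masks_of(c,t): print(t,round(m['p'],2),m['extent'])
print(get_time())
E
```

```text
pics
scene ['intrinsics', 'extrinsics', 'shot'] [[0.815, 0.357, -0.455, 0.048], [-0.578, 0.532, -0.619, -0.343], [0.021, 0.768, 0.64, 0.584], [0.0, 0.0, 0.0, 1.0]]
red_pin 0.85 [278.3, 106.8, 292.5, 166.7]
red_pin 0.82 [228.3, 128.7, 245.0, 194.7]
red_pin 0.8 [255.3, 95.0, 268.5, 155.5]
pin_socket 0.86 [348.6, 177.8, 477.6, 301.5]
spring_arm 0.93 [372.5, 179.7, 453.8, 238.7]
side ['intrinsics', 'extrinsics', 'shot'] [[0.997, -0.039, 0.07, 0.481], [0.08, 0.391, -0.917, -0.592], [0.008, 0.92, 0.393, 0.385], [0.0, 0.0, 0.0, 1.0]]
red_pin 0.77 [322.1, 125.5, 335.2, 189.0]
red_pin 0.73 [289.4, 194.2, 434.6, 330.4]
red_pin 0.67 [324.0, 126.4, 335.9, 175.4]
red_pin 0.58 [272.4, 131.5, 288.5, 199.4]
pin_socket 0.81 [290.8, 196.9, 434.3, 330.9]
spring_arm 0.67 [357.4, 195.3, 391.3, 271.4]
0.4
```

View pics/scene.png

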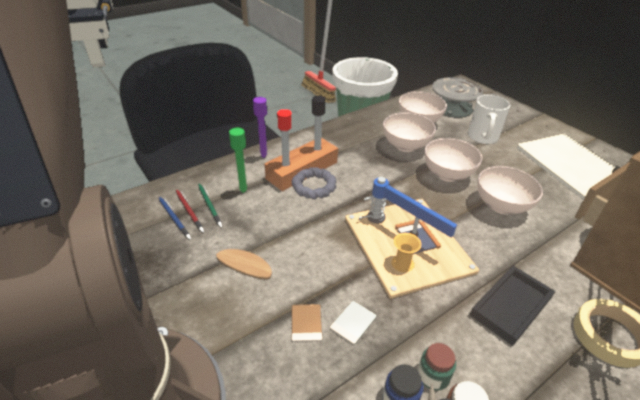

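View pics/side.png

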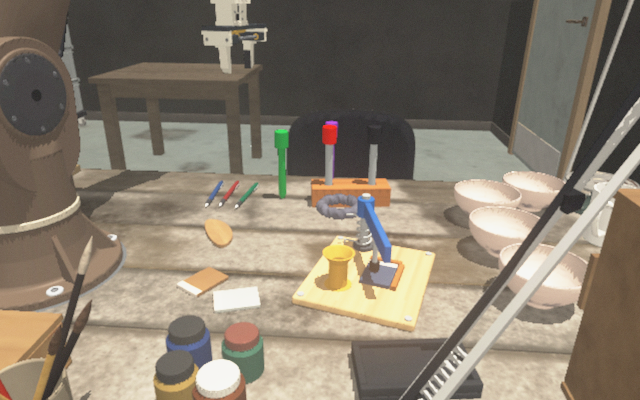

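The scene view shows the red knob at (284,120), black at (318,105), green and purple decoys at (237,140) and (261,107), the brass socket mouth at (406,242), and the hinge post top at (380,181). In the side view red is at (330,134), black (375,132), socket mouth (338,253), and post top (366,198).

```bash
cat >> h.py <<'E'
def blob(c,lo,hi,roi):
    hsv=cv2.cvtColor(c['color'],cv2.COLOR_RGB2HSV); m=cv2.inRange(hsv,np.array(lo),np.array(hi))
    x0,y0,x1,y1=roi; k=np.zeros_like(m);k[y0:y1,x0:x1]=m[y0:y1,x0:x1]
    n,l,s,ce=cv2.connectedComponentsWithStats(k); i=1+np.argmax(s[1:,4]); return ce[i],s[i]
E
python3 - <<'E'
from h import *
a=camera('scene');b=camera('side');Ea,Eb=ext(a),ext(b)
ra,sa=blob(a,(0,150,80),(8,255,255),(270,100,300,140)); rb,sb=blob(b,(0,150,80),(8,255,255),(315,115,345,150))
print(ra,sa,rb,sb)
def T(n,p,q): x,e=tri([ray(a,Ea,p),ray(b,Eb,q)]); print(n,np.round(x,4),np.round(e,4))
T('red',ra,rb); T('black',(318.5,106),(375,133))
T('mouth',(406.5,241),(338,253)); T('post',(380,181),(366,197.5)); T('armtip',(453,226),(388,256))
# board corners at z~.012
for n,p in (('L',(347,211)),('near',(391,291)),('R',(476,267)),('far',(425,200))): print(n,onz(a,Ea,p,.012))
for n,p in (('near',(299,303)),('r',(409,320)),('far',(436,249))): print(n,onz(b,Eb,p,.012))
E
```

```text
[284.19067797 119.17372881] [277 110  14  20 236] [328.60852713 134.51550388] [322 125  15  20 258]
red [0.4381 0.3092 0.1429] [0.0004 0.0004]
black [0.5288 0.3188 0.1436] [0.0025 0.0025]
mouth [ 0.4705 -0.0179  0.0603] [0.0007 0.0007]
post [0.5093 0.0977 0.0969] [0.0011 0.0011]
armtip [ 0.5385 -0.0518  0.0813] [0.0036 0.0036]
L [0.47082529 0.13745989 0.012     ]
near [ 0.41037757 -0.05471673  0.012     ]
R [ 0.56596809 -0.09969924  0.012     ]
far [0.62237233 0.07521695 0.012     ]
near [ 0.4207652  -0.07453013  0.012     ]
r [ 0.56500909 -0.09792319  0.012     ]
far [0.62931456 0.09453558 0.012     ]
```

```bash
python3 - <<'E'
from h import *
a=camera('scene');b=camera('side');Ea,Eb=ext(a),ext(b)
for n,p,q in (('purple',(260.5,106),(331,126)),('green',(237,139),(281.5,139))):
    x,e=tri([ray(a,Ea,p),ray(b,Eb,q)]); print(n,np.round(x,4),np.round(e,4))
print(get_eef_rot(),np.round(R.from_quat(get_eef_rot()).as_matrix(),2))
c=camera('wrist');print(np.round(c['hand_eye'],3),c['intrinsics'])
# tool y along socket x axis: choose sign nearest current
def q(yaw): # tool y at yaw, z down
    y=np.array([np.cos(yaw),np.sin(yaw),0]);z=np.array([0,0,-1.]);x=np.cross(y,z)
    return R.from_matrix(np.c_[x,y,z]).as_quat()
for yaw in (np.radians(163.8),np.radians(-16.2)):
    for p in ((.438,.309,.3),(.4705,-.018,.3),(.56,-.045,.25)): print(yaw,p,solve_ik(p,q(yaw)))
E
```

```text
purple [0.4368 0.4    0.1346] [0.003 0.003]
green [0.3403 0.3225 0.1259] [0.001 0.001]
[ 1.54320177e-01  9.88020892e-01  2.89032160e-05 -1.57945713e-06] [[-0.95  0.3   0.  ]
 [ 0.3   0.95  0.  ]
 [ 0.    0.   -1.  ]]
[[-0.     0.953  0.304  0.082]
 [ 1.     0.    -0.001  0.001]
 [-0.001  0.304 -0.953 -0.158]
 [ 0.     0.     0.     1.   ]] [[297.6260225    0.         321.64468474]
 [  0.         297.6260225  204.77753216]
 [  0.           0.           1.        ]]
2.858849314766712 (0.438, 0.309, 0.3) [-0.61818618  0.24278778 -0.12057742  1.66942438  0.03067388  1.23122334
  2.11336952]
2.858849314766712 (0.4705, -0.018, 0.3) [ 0.79347537  0.28137342 -1.06400557  1.75858431  0.25837201  1.25376026
  2.52331901]
2.858849314766712 (0.56, -0.045, 0.25) [ 0.70325312  0.51984208 -1.06109703  1.6382348   0.4719057   1.26578634
  2.41140195]
-0.2827433388230814 (0.438, 0.309, 0.3) [-1.08891831  0.23838976  0.47406824  1.70663981 -0.11487007  1.22413762
 -0.86996711]
-0.2827433388230814 (0.4705, -0.018, 0.3) [-0.79080563  0.12217733  0.81926633  1.86362714 -0.09583942  1.195896
 -0.22282834]
-0.2827433388230814 (0.56, -0.045, 0.25) [-0.59717077  0.37532875  0.80574463  1.74220838 -0.29397169  1.14958976
  0.01291527]
```

```bash
cat >> h.py <<'E'
def q(yaw):
    y=np.array([np.cos(yaw),np.sin(yaw),0]);z=np.array([0,0,-1.]);x=np.cross(y,z)
    return R.from_matrix(np.c_[x,y,z]).as_quat()
Q=q(np.radians(-16.2))
def wshot():
    t,r=get_tcp_pos(),get_eef_rot(); c=camera('wrist'); return c,ext(c,t,r)
E
python3 - <<'E'
from h import *
set_gripper(.055)
move_to([.4705,-.03,.22],Q); wait(.2)
c,E=wshot(); save(c,'w1.png'); np.savez('w1',E=E,K=c['intrinsics'])
print('mouth pred',proj(c,E,[.4705,-.018,.064]),'post',proj(c,E,[.5093,.0977,.106]))
for t in('pin_socket','spring_arm'):
    for m in masks_of(c,t): print(t,m['p'],m['extent'])
move_to([.438,.309,.25],Q); wait(.2)
c,E=wshot(); save(c,'w2.png')
ce,s=blob(c,(0,150,80),(8,255,255),(0,0,640,400)); print(ce,s,proj(c,E,[.4381,.3092,.144]),onz(c,E,ce,.150), get_time())
E
```

```text
mouth pred [318.09975731 180.33593195] post [323.22779042  46.33818432]
pin_socket 0.67 [274.8, 34.2, 425.6, 212.5]
pin_socket 0.4 [306.5, 36.3, 393.8, 208.1]
spring_arm 0.74 [311.6, 36.2, 397.7, 209.6]
[321.0160804  204.63417085] [306 186  32  38 995] [320.1003899  202.67073167] [0.4389211  0.30894732 0.15      ] 5.75
```

View pics/w1.png

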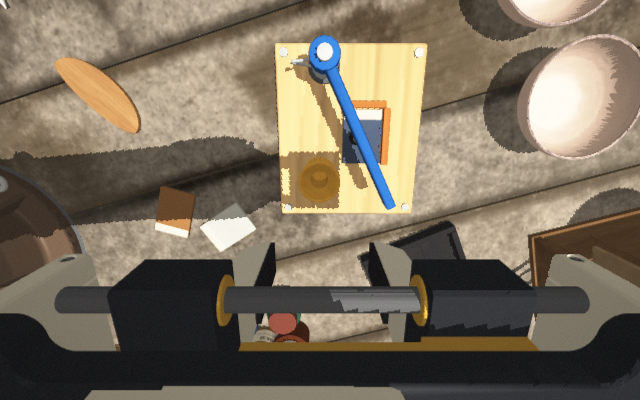

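View pics/w2.png

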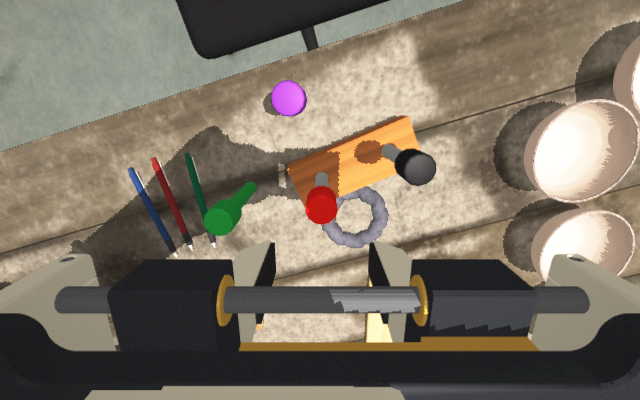

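w1 shows the board square to the tool, with the socket mouth centred at (319.5,180), post cap (324,51), and the arm running to (390,205) over the tile. w2 shows the red knob at (321,205), 2 px from the prediction, with black at (415,167) and green at (222,218), both clear of the fingers.

```bash
python3 - <<'E'
from h import *
z=np.load('w1.npz'); c={'intrinsics':z['K']};E=z['E']
m=onz(c,E,(319.5,180),.064); p=onz(c,E,(324,51),.106); print('mouth',m,'post',p,np.linalg.norm((m-p)[:2]))
cs=[onz(c,E,u,.012)[:2] for u in ((276,43),(284,212),(427,43),(413,213))]
for i,j in((0,1),(2,3)): d=cs[j]-cs[i]; print('y-axis ang',np.degrees(np.arctan2(d[1],d[0])),np.linalg.norm(d))
for i,j in((0,2),(1,3)): d=cs[j]-cs[i]; print('-x-axis ang',np.degrees(np.arctan2(d[1],d[0])),np.linalg.norm(d))
g=[.4385,.309]
move_to([*g,.2],Q); servo_line([*g,.126],Q,vel=.08)
print(get_ft_force()); set_gripper(.0,45); print(get_gripper_width(),get_finger_force(),get_ft_force())
servo_line([*g,.28],Q,vel=.1); print(get_gripper_width(),get_ft_force(),get_time())
c=camera('side');save(c,'s2.png')
E
```

```text
mouth [ 0.47205359 -0.01806448  0.064     ] post [0.50895842 0.09421416 0.106     ] 0.1181882292621526
y-axis ang -105.77161831748481 0.19648807870978105
y-axis ang -105.27764722950339 0.19792007272061762
-x-axis ang -16.138506995768157 0.1660542687893975
-x-axis ang -16.6212887944153 0.16777564358095937
[-0.1880983  -0.03606783 -0.57616874]
0.02840455708514201 45.00016987323761 [-0.09216328  0.50233413  1.71068464]
0.028186270389442034 [ 0.44820638  0.0363335  -1.48521957] 9.3833
```

View pics/s2.png

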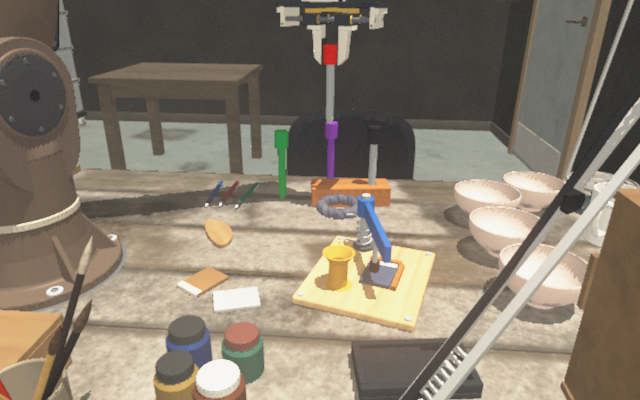

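The red pin hangs straight in the gripper (knob (330,54)), and black still stands at (375,135). Next I take it to the tile side of the arm, lower it, and sweep.

```bash
python3 - <<'E'
from h import *
s=np.array([.4715,-.018]);ux=np.array([-.960,.279])
P=lambda x,z:[*(s+ux*x),z]
move_to(P(-.100,.28),Q); servo_line(P(-.100,.183),Q,vel=.12)
print(get_ft_force())
servo_line(P(-.05,.183),Q,vel=.08); print(get_ft_force())
servo_line(P(0,.183),Q,vel=.06); wait(.2); print(get_ft_force(),get_torque(),get_tcp_pos(),get_gripper_width(),get_time())
a,b=camera('scene'),camera('side')
im=[cv2.resize(x['color'][y0:y1,x0:x1],(400,400),interpolation=cv2.INTER_CUBIC) for x,x0,x1,y0,y1 in((a,330,490,120,280),(b,270,430,130,290))]
save({'color':np.hstack(im)},'push.png')
for n,c in(('a',a),('b',b)):
    E=ext(c); print(n,'foot',proj(c,E,[*s,.072]),'mouth',proj(c,E,[*s,.064]),'knobbase',proj(c,E,[*s,.184]))
E
```

```text
[ 0.31670384  0.47726003 -0.95794284]
[ 2.44205379 -1.17708151 -0.89846543]
[ 2.04956997 -1.44604742 -1.64144961] [-0.67506342 -0.75293737  0.01946796] [ 0.47186084 -0.0181089   0.18304995] 0.02852629540918062 13.7583
a foot [407.94389863 236.2344231 ] mouth [407.21615634 239.64443325] knobbase [419.33641273 182.85207991]
b foot [339.25701467 245.35958561] mouth [339.09327684 250.36508022] knobbase [341.72759038 169.83364673]
```

View pics/push.png

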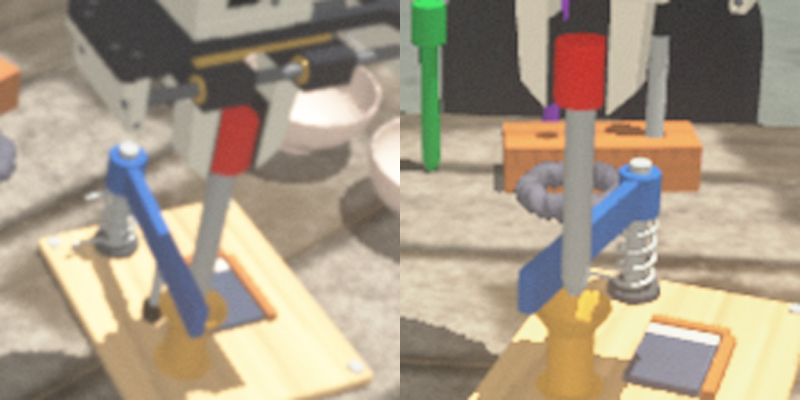

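The arm is wound and lies against the pin. The foot in the side view is at about (339,246), against a prediction of (339,245), so it is over the mouth. I lower it while watching the force.

```bash
python3 - <<'E'
from h import *
s=np.array([.4715,-.018])
f0=get_ft_force()
for z in (.170,.160,.150,.140,.132,.127,.124):
    servo_line([*s,z],Q,vel=.05); f=np.array(get_ft_force())-f0; print(z,np.round(f,1),round(get_tcp_pos()[2],4))
    if f[2]>20 or np.hypot(f[0],f[1])>25: print('stop');break
print(get_time())
a,b=camera('scene'),camera('side')
im=[cv2.resize(x['color'][y0:y1,x0:x1],(400,400),interpolation=cv2.INTER_CUBIC) for x,x0,x1,y0,y1 in((a,330,490,120,280),(b,270,430,130,290))]
save({'color':np.hstack(im)},'ins.png')
E
```

```text
0.17 [ 1.1  1.2 -1.9] 0.1695
0.16 [ 1.3  1.  -1. ] 0.1596
0.15 [ 1.3  1.9 -0.5] 0.1496
0.14 [ 0.9  0.5 -1.3] 0.1396
0.132 [-0.4  0.9 -1.5] 0.1316
0.127 [ 0.5  0.7 -1.1] 0.1267
0.124 [ 1.2  0.8 -1.3] 0.1238
16.125
```

View pics/ins.png

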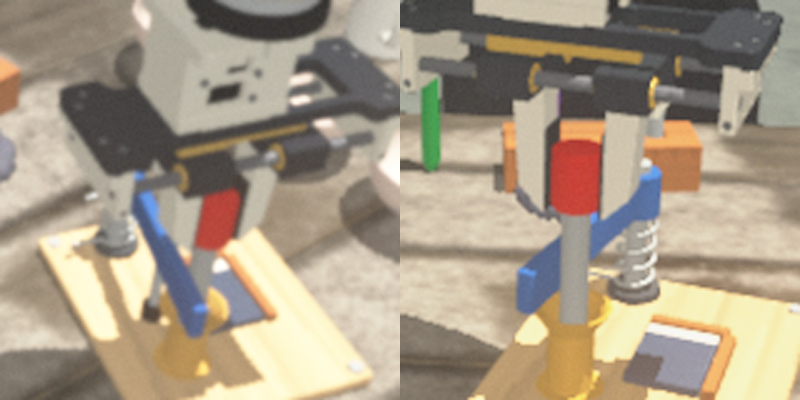

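The pin is deep in the socket with almost no force (in the side crop the bar enters the mouth at (572,310)), and the arm lies behind it. Release, retreat and check.

```bash
python3 - <<'E'
from h import *
s=np.array([.4715,-.018])
servo_line([*s,.1225],Q,vel=.03); print(get_ft_force())
set_gripper(.06); servo_line([*s,.27],Q,vel=.1); move_to([.40,.15,.35],Q); wait(.5)
a,b=camera('scene'),camera('side')
im=[cv2.resize(x['color'][y0:y1,x0:x1],(400,400),interpolation=cv2.INTER_CUBIC) for x,x0,x1,y0,y1 in((a,330,490,120,280),(b,270,430,130,290))]
save({'color':np.hstack(im)},'end.png')
ce=[]
for c,roi in((a,(380,130,450,260)),(b,(310,150,370,260))):
    u,_=blob(c,(0,150,80),(8,255,255),roi); ce.append(ray(c,ext(c),u))
print(tri(ce),get_time())
E
```

```text
[ 1.26713212 -0.46953048  6.09865861]
(array([ 0.4842141 , -0.02301887,  0.13987463]), [np.float64(0.0003499366165246413), np.float64(0.00034993661652455533)]) 20.3333
```

View pics/end.png

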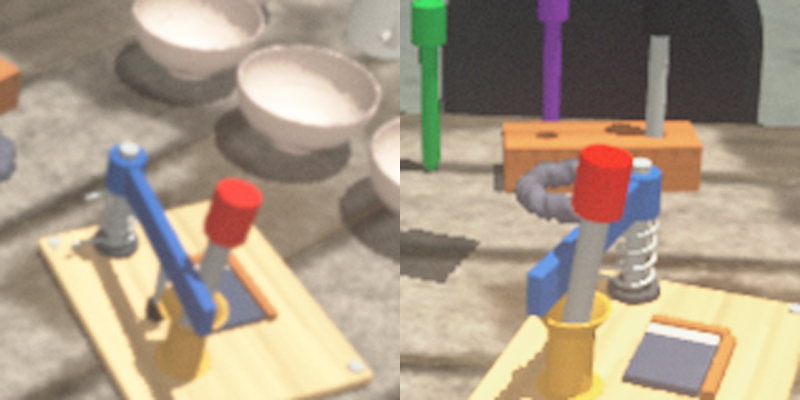

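The pin is seated (knob at z 0.140, expected 0.141) and leans about 6° against the arm. The arm stays wound at about 0.52 rad, the black pin is still in the rack, and the robot is clear.

```bash
python3 -c "
from h import *
print(finish_job())"
```

```text
the job is handed in; nothing more can be done
None
```

The job is handed in, verdict not shown: the red pin is fully down in the brass socket, leaning about 6°, and holds the blue arm open at an estimated 0.52 rad; the black pin is still in the rack and the robot is clear.

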